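# Sweep loose sample-jar caps into the collecting bay

## Robot

A 7-joint arm with a two-finger parallel gripper is mounted at the origin on the work surface. World frame = base frame: x ahead of the robot, y to its left, z up, the work surface at z = 0. Lengths are in m, angles in rad, forces in N, time in s.
With the tool pointing down it reaches from about 0.425 to 1.025 m from the base axis. Payload 9.4 kg.
Tool frame: the origin (TCP) lies midway between the tips of the shut fingers; the grasp point (between the pads) lies 19 mm behind it; y points along the fingers, z is the direction in which the jaws open and shut, and the axes are right-handed (so a half turn about y gives the same grasp; the last joint's range is limited). The gripper opens to 85 mm and grips with 20 to 120 N. Pads are 22 mm wide; open, the fingers measure 114 mm over their backs; the gripper's body (76 mm by 85 mm) begins 54 mm behind the grasp point. The pads swing forward as they close: fully open they stand 13 mm farther back than shut.
Start: joints at [1.192, 0.599, -0.003, 1.599, 0.002, 0.943, -0.08], TCP at [0.215, -0.692, 0.231] pointing down, gripper open.
Joint ranges: [-2.57, 2.57], [-0.35, 1.97], [-1.29, 1.29], [0.11, 2.56], [-1.05, 4.19], [0.11, 1.86], [-2.63, 2.63]. Speed limits (rad/s): [2.22, 2.22, 3.01, 3.01, 3.14, 3.14, 3.14].

## Interface

Orientations are given as a rotation vector (axis times angle).
In Python, from station import manip gives the robot as it stands.
- The arm moves only by the tool arm_command, never from a script. Its argument "targets" is one flat list of numbers, 6 for each row, row after row: the shift along the tool's x, y, z in m, then the turn, a rotation vector about the tool's x, y, z in rad. A call has 1 to 12 rows; each row is the pose to reach, as a shift and turn from the pose commanded when the call began, along the tool's axes at that moment; what a row does not reach only later rows make up. A row lasts 1/10 s, in which the tool goes at most 50 mm and 8.59 degrees, less where a joint would pass 70% of its speed; a pose out of reach is approached as far as the arm can. A call with a gripper value outside its range is refused whole. "hand" is the opening, from 0 (shut) to 1 (fully open), set as the call begins (left out, the last holds). The fingers move at their own pace and stop on an object; "squeeze" is the grip in N (left out, the last holds). Time passes only in rows, so rows that repeat a pose let the fingers close. It gives the time, the measured TCP pose, the force and the opening at its end, in the units of the state.
- manip.observe(): the state, without advancing time (a new reading comes with each control period).
- manip.camera(name): name is "scene" or "side" or "wrist"; returns a dict with "img" (480x640x3 uint8, red, green, blue), "fov_y" (degrees; the focal length in pixels is half the picture's height over the tangent of half this angle, whatever the lens; pixels are square), "cx", "cy" (the principal point, pixels), "R" (3x3) and "t" (3): a world point X has camera coordinates R X + t. Camera axes: x right, y down, z forward; pixel columns grow to the right and rows downward; lengths in m; the calibration is good to about 2 mm. The wrist camera is an equidistant fisheye: a pixel r from the principal point sees the ray r / f radians off the axis. A picture is of the moment at which its call begins. There is no depth.
- manip.job_done(): hands the job in, once; it reports no verdict.
The state is a dict: "clock": time; "joint_pos": joint angles; "qvel": joint speeds; "joint_torque": joint torques, N m; "tcp_pos": TCP position; "ee_rot": TCP orientation; "force": force on the tool from outside, world axes, zero at the start; "wrist_torque": the same for the moment, N m; "opening": finger opening in m.
Only numpy, scipy, OpenCV 4.12 (cv2) and the standard library are available. Lean on these libraries where they do the work, as an engineer would, in place of code of your own. Each camera call takes 0.05 s, during which the arm holds its last target.

## Task

Clear the bench: with your fingertips, sweep the three loose orange caps along the bench top into the blue three-sided bay, so that each lies flat and completely inside its open front. Only push the caps; do not pick them up. Leave the green-lidded sample jar that stands among them, and everything else on the bench, where it is.

Things in the scene. Friction and masses are not known exactly. Their poses are not given: they have to be found in the camera images.
- bay: Fixed blue three-sided bay: back and two side walls 30 mm high, 6 mm thick; front open, grey floor level with the bench, no sill. Inside 130 mm deep (its x), 220 mm wide (its y). Origin mid-floor at bench height; x points from open front to back wall: front edge at x = -65 mm, inner back face at x = +65, inner side faces at y = -110 and +110 mm; z up.
- cap1_center (a point): Centre (half-way up, 8 mm above its underside) of one of three identical loose orange screw caps with a yellow dot on top: a ribbed disc 40 mm across, 16 mm high, about 15 g, lying flat on the bench; it slides and does not roll.
- cap2_center (a point): Centre (half-way up, 8 mm above its underside) of one of three identical loose orange screw caps with a yellow dot on top: a ribbed disc 40 mm across, 16 mm high, about 15 g, lying flat on the bench; it slides and does not roll.
- cap3_center (a point): Centre (half-way up, 8 mm above its underside) of one of three identical loose orange screw caps with a yellow dot on top: a ribbed disc 40 mm across, 16 mm high, about 15 g, lying flat on the bench; it slides and does not roll.
- jar_center (a point): Centre (half-way up, 23 mm above the bench) of a closed sample jar, clear with a white label and a green lid, 52 mm across and 46 mm high, about 90 g, standing loose among the caps. Not to be disturbed.
- rack: Bystander: white rack, 186 x 76 mm (its x, y), with capped tubes up to 95 mm high. Origin at the centre of its underside.
- block: Bystander: yellow tube block, 76 x 120 mm (its x, y), 60 mm high with its tubes. Origin at the centre of its underside.
- bottle: Bystander: amber bottle with a white cap, 66 mm across, 140 mm high. Origin at the centre of its underside.
- marker: Bystander: white marker pen with a black cap, 138 mm long (its x), 14 mm thick, lying down. Origin at bench height near its middle.
- roll: Bystander: roll of white label paper lying flat, 64 mm across, 30 mm high. Origin at the centre of its underside.
- mouse: Bystander: black cordless computer mouse, 100 x 58 mm (its x, y), 30 mm high. Origin at the centre of its underside.

How it is judged:
By the outcome, as a careful person would: the job done as asked, in the order asked, and still so for the second after the job is handed in, with the robot touching nothing.
It also fails if it takes over 72 s, if anything falls off the work surface, if the arm or the gripper's body presses on something with over 40 N, if the wrist force passes 120 N, or if a joint passes its speed limit or range.

## Working session

There is one attempt and no reset: what is moved stays moved. The work goes in short steps, Python scripts to look and compute and a tool call to move; the robot and the scene stay as the last step left them, time stands still between calls to the robot, and variables do not carry over. Pictures are saved under pics/ and viewed, and the job is handed in when it is done.

Besides the shell and the picture viewer there is one more tool, called after "Emit:" as name(argument=value, ...) on one line, values as JSON. arm_command: Moves the arm, as the interface text tells. Its arguments: {"type":"object","properties":{"targets":{"type":"array","items":{"type":"number"}},"hand":{"type":"number"},"squeeze":{"type":"number"}},"required":["targets"]}

```bash
ls; mkdir -p pics
python3 - <<'E'
from station import manip
import cv2,numpy as np
print(manip.observe())
for n in["scene","side","wrist"]:
    c=manip.camera(n); cv2.imwrite(f"pics/{n}0.png",c["img"][:,:,::-1]); np.savez(f"{n}0.npz",**c); print(n,{k:v for k,v in c.items() if k!="img"})
E
```

```text
pics
{'clock': 0.0, 'joint_pos': array([ 1.19230324,  0.60014473, -0.00254444,  1.60015699,  0.00181638,
        0.94290467, -0.07979211]), 'qvel': array([ 8.69151340e-05,  1.16914872e-03,  3.27526510e-04, -3.07567353e-04,
       -1.33058373e-04, -7.39564802e-04,  2.26879857e-03]), 'joint_torque': array([-6.12315694e-05, -7.76453519e+01,  1.56484880e+00, -2.58013487e+01,
        1.23838053e-02,  8.89750023e-03, -2.85003773e-05]), 'tcp_pos': array([ 0.21532728, -0.69177205,  0.23039311]), 'ee_rot': array([-0.31358597,  2.06071548, -2.05746297]), 'force': array([-0.00016869,  0.08759065, -0.16397124]), 'wrist_torque': array([-0.02926285, -0.05657095, -0.0095081 ]), 'opening': 0.08585165822119964}
scene {'fov_y': 53.87046316789891, 'cx': 330.4515404997401, 'cy': 236.08375911058357, 'R': array([[-0.76469395,  0.64438138,  0.00397495],
       [ 0.49367476,  0.58979115, -0.63908655],
       [-0.41415987, -0.48674329, -0.76912455]]), 't': array([ 0.49219118, -0.25385278,  1.57649269])}
side {'fov_y': 46.36793679563934, 'cx': 314.0260565054487, 'cy': 241.34840932267477, 'R': array([[-0.90742724, -0.42013835, -0.00771788],
       [-0.25958059,  0.57490401, -0.77595315],
       [ 0.33044472, -0.70211762, -0.63074332]]), 't': array([0.55365478, 0.20927149, 1.08558866])}
wrist {'fov_y': 65.70646984690485, 'cx': 326.69715545186244, 'cy': 237.80537635604918, 'R': array([[ 0.29602622, -0.95517717, -0.00224943],
       [-0.90398122, -0.2809188 ,  0.32233923],
       [-0.30852298, -0.09338742, -0.94662155]]), 't': array([-0.72405023, -0.04187383,  0.3815169 ])}
```

View pics/scene0.png

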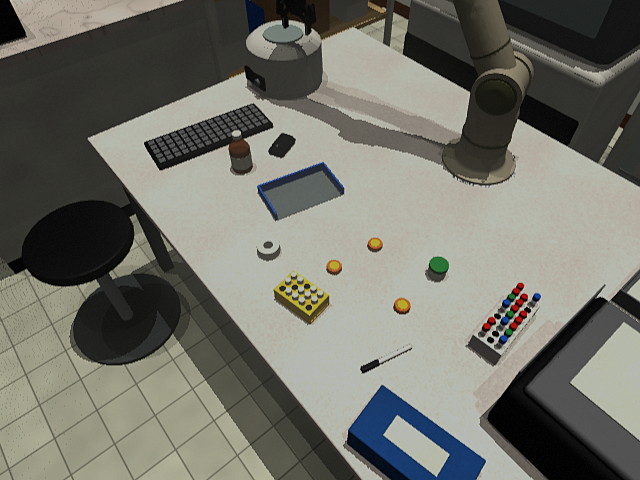

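View pics/side0.png

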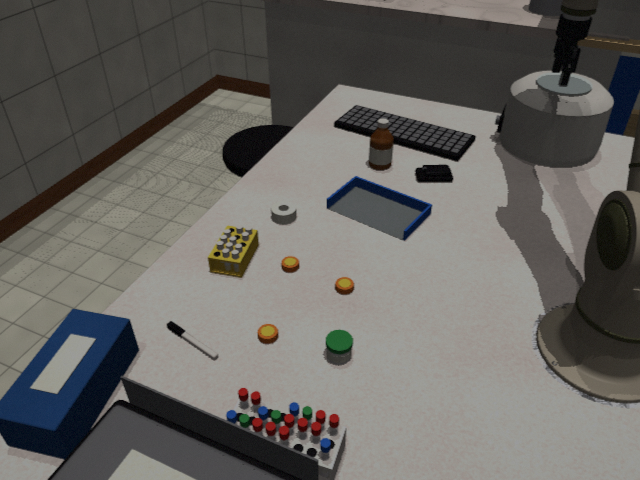

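View pics/wrist0.png

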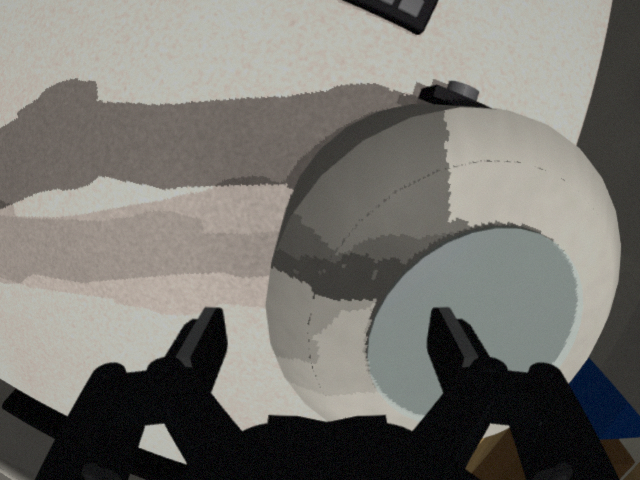

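The caps in the scene image are near (334,267), (375,244) and (402,305). The jar is at (438,267) and the bay spans (258–343, 165–217). I'll enlarge crops to measure these.

Run:
```python
import cv2
a=cv2.imread("pics/scene0.png")[120:370,220:550]
cv2.imwrite("pics/scene0c.png",cv2.resize(a,None,fx=2.4,fy=2.4,interpolation=cv2.INTER_CUBIC))
a=cv2.imread("pics/side0.png")[120:370,150:450]
cv2.imwrite("pics/side0c.png",cv2.resize(a,None,fx=2.4,fy=2.4,interpolation=cv2.INTER_CUBIC))
```

```text
(no output)
```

View pics/scene0c.png

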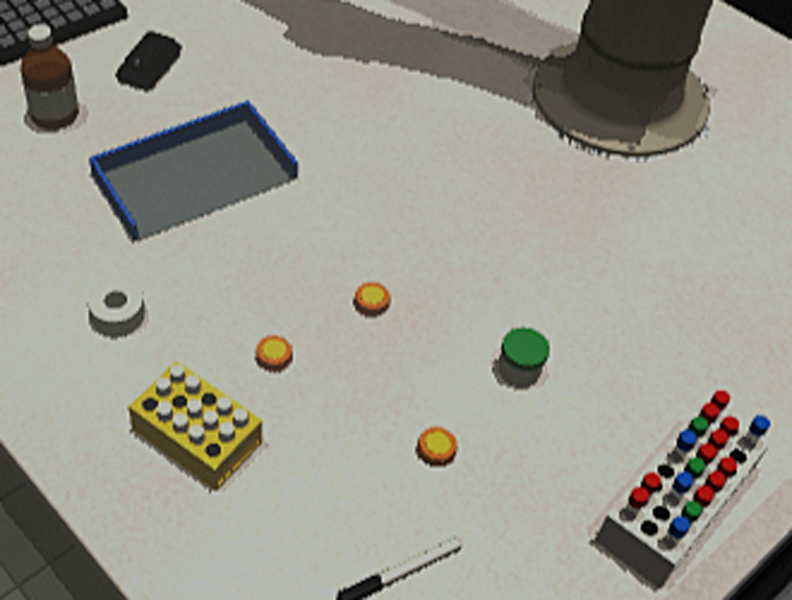

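View pics/side0c.png

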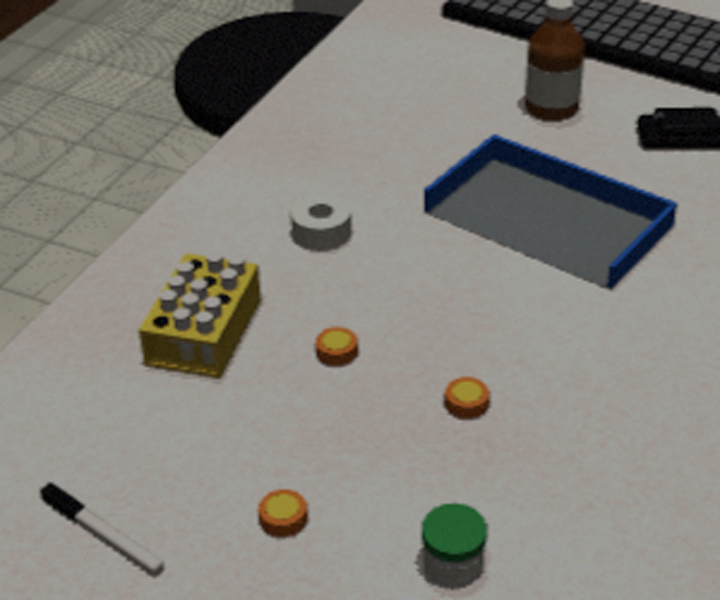

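```bash
cat > h.py <<'E'
import numpy as np,cv2
def load(n,i=0): return dict(np.load(f"{n}{i}.npz"))
def unproj(c,uv,z):
    f=240/np.tan(np.radians(float(c["fov_y"]))/2)
    d=np.array([(uv[0]-c["cx"])/f,(uv[1]-c["cy"])/f,1]); R=c["R"];C=-R.T@c["t"]; w=R.T@d
    return (C+w*(z-C[2])/w[2])[:2]
def proj(c,X):
    f=240/np.tan(np.radians(float(c["fov_y"]))/2); p=c["R"]@np.array(X)+c["t"]
    return np.array([c["cx"]+f*p[0]/p[2],c["cy"]+f*p[1]/p[2]])
E
python3 - <<'E'
from h import *
np.set_printoptions(precision=4,suppress=True)
S,D=load("scene"),load("side")
P=[("A",(372,295),(467,392),.016),("B",(274,350),(336,342),.016),("C",(437,443),(283,508),.016),("jar",(526,347),(454,531),.046),("roll",(116,299),(321,211),.03),
("bayFneg",(135,240),(427,212),0),("bayFpos",(298,178),(610,286),0),
("bayBneg",(92,157),(495,137),.03),("bayBpos",(248,101),(675,205),.03),
("bayFnegtop",(136,228),(427,192),.03),("bayFpostop",(298,163),(610,270),.03),
("b1",(177,363),(189,254),.045),("b2",(262,425),(143,332),.045),("b3",(212,472),(222,345),.045),("b4",(130,405),(260,265),.045),
("bot",(52,118),(552,108),0),("mk1",(460,543),(157,567),.007),("mk2",(342,596),(45,490),.007),("mouse",(150,60),(685,128),.02)]
for n,a,b,z in P:
    s=unproj(S,(a[0]/2.4+220,a[1]/2.4+120),z); d=unproj(D,(b[0]/2.4+150,b[1]/2.4+120),z)
    print(n,s,d,(s+d)/2)
E
```

```text
A [0.5188 0.046 ] [0.5149 0.048 ] [0.5169 0.047 ]
B [0.6583 0.0329] [0.6533 0.0357] [0.6558 0.0343]
C [0.605  0.2361] [0.5999 0.2386] [0.6024 0.2373]
jar [0.4584 0.2237] [0.4528 0.2271] [0.4556 0.2254]
roll [ 0.7574 -0.1313] [ 0.7535 -0.1293] [ 0.7554 -0.1303]
bayFneg [ 0.6735 -0.2142] [ 0.6683 -0.2114] [ 0.6709 -0.2128]
bayFpos [ 0.4479 -0.166 ] [ 0.4491 -0.1704] [ 0.4485 -0.1682]
bayBneg [ 0.6458 -0.3418] [ 0.64   -0.3367] [ 0.6429 -0.3392]
bayBpos [ 0.4241 -0.2963] [ 0.4197 -0.2912] [ 0.4219 -0.2938]
bayFnegtop [ 0.6749 -0.206 ] [ 0.6663 -0.2064] [ 0.6706 -0.2062]
bayFpostop [ 0.4504 -0.1643] [ 0.4479 -0.1577] [ 0.4492 -0.161 ]
b1 [ 0.7641 -0.0054] [0.8288 0.0071] [0.7965 0.0009]
b2 [0.7443 0.1142] [0.8054 0.1255] [0.7748 0.1198]
b3 [0.8186 0.1244] [0.7299 0.1112] [0.7743 0.1178]
b4 [0.8348 0.006 ] [ 0.7563 -0.0063] [ 0.7956 -0.0002]
bot [ 0.6294 -0.4671] [ 0.6172 -0.4689] [ 0.6233 -0.468 ]
mk1 [0.666  0.3293] [0.6659 0.328 ] [0.6659 0.3287]
mk2 [0.7944 0.2946] [0.7969 0.2972] [0.7957 0.2959]
mouse [ 0.4677 -0.4596] [ 0.4535 -0.4584] [ 0.4606 -0.459 ]
```

```bash
cat >> h.py <<'E'
from scipy.spatial.transform import Rotation as Ro
# bay fit
src=np.array([[-.065,.116],[-.065,-.116],[.071,.116],[.071,-.116]])
dst=np.array([[.671,-.2085],[.449,-.164],[.6429,-.3392],[.4219,-.2938]])
def fit():
    a,b=src-src.mean(0),dst-dst.mean(0); th=np.arctan2((a[:,0]*b[:,1]-a[:,1]*b[:,0]).sum(),(a*b).sum())
    R=np.array([[np.cos(th),-np.sin(th)],[np.sin(th),np.cos(th)]]); o=dst.mean(0)-R@src.mean(0); return th,R,o
th,RB,oB=fit()
tobay=lambda p:(np.asarray(p)[:2]-oB)@RB
fromb=lambda p:RB@np.asarray(p)+oB
Rtool=np.array([[RB[0,0],0,RB[0,1]],[RB[1,0],0,RB[1,1]],[0,-1,0]])
E
python3 - <<'E'
from h import *
from station import manip
np.set_printoptions(precision=4,suppress=True)
print(np.degrees(th),oB,(src@RB.T+oB-dst))
s=manip.observe();R0=Ro.from_rotvec(s["ee_rot"]);print(R0.as_matrix(),Rtool,np.linalg.det(Rtool))
for T in (Rtool,Rtool@np.diag([-1,1,-1])): print((R0.inv()*Ro.from_matrix(T)).as_rotvec())
for n,p in dict(A=(.5169,.047),B=(.6558,.0343),C=(.6024,.2373),jar=(.4556,.2254),roll=(.7554,-.1303),mk1=(.666,.329)).items(): print(n,tobay(p))
print("tcp",tobay(s["tcp_pos"]))
E
```

```text
-101.5979285843975 [ 0.5468 -0.2484] [[ 0.0025  0.0004]
 [-0.0028  0.0026]
 [ 0.0033 -0.0021]
 [-0.003  -0.0009]]
[[-0.9548 -0.0005  0.2973]
 [-0.2973  0.0011 -0.9548]
 [ 0.0001 -1.     -0.0012]] [[-0.201   0.      0.9796]
 [-0.9796  0.     -0.201 ]
 [ 0.     -1.      0.    ]] 1.0
[ 0.0011 -1.0665 -0.0005]
[0.0006 2.0751 0.0013]
A [-0.2834 -0.0887]
B [-0.2989  0.0499]
C [-0.487  -0.0432]
jar [-0.4458 -0.1846]
roll [-0.1577  0.1806]
mk1 [-0.5896  0.0007]
tcp [ 0.5011 -0.2355]
```

Emit:
arm_command(targets=[0,-0.04,0,0,0,0,-0.3,-0.04,-0.374,0,-1.0665,0,-0.3,-0.04,-0.374,0,-1.0665,0,-0.3,-0.04,-0.374,0,-1.0665,0,-0.3,-0.04,-0.374,0,-1.0665,0,-0.3,-0.04,-0.374,0,-1.0665,0,-0.3,-0.04,-0.374,0,-1.0665,0,-0.3,-0.04,-0.374,0,-1.0665,0,-0.3,-0.04,-0.374,0,-1.0665,0,-0.3,-0.04,-0.374,0,-1.0665,0,-0.3,-0.04,-0.374,0,-1.0665,0,-0.3,-0.04,-0.374,0,-1.0665,0], hand=0.35, squeeze=30)

```text
clock: 1.35
tcp_pos: [0.3922, -0.2421, 0.2716]
ee_rot: [-1.109, 1.352, -1.352]
force: [0.3, -1.5, -0.1]
opening: 0.0301
```

```bash
cat > st.py <<'E'
from h import *
from station import manip
np.set_printoptions(precision=4,suppress=True)
s=manip.observe();R0=Ro.from_rotvec(s["ee_rot"])
print("t",s["clock"],"bay",tobay(s["tcp_pos"]),"z",s["tcp_pos"][2],"F",s["force"],"open",s["opening"],"rem rot",(R0.inv()*Ro.from_matrix(Rtool)).as_rotvec(),s["joint_pos"])
E
python3 st.py
```

```text
t 1.35 bay [ 0.0248 -0.1527] z 0.27159078337602555 F [ 0.2948 -1.4802 -0.0714] open 0.03013059975401398 rem rot [-0.0007  0.0063 -0.0008] [ 0.7607  0.2528 -0.4058  2.1165  0.1373  0.7963  0.0742]
```

Emit:
arm_command(targets=[-0.375,0.1,0.064,0,0.006,0,-0.375,0.1,0.064,0,0.006,0,-0.375,0.1,0.064,0,0.006,0,-0.375,0.1,0.064,0,0.006,0,-0.375,0.1,0.064,0,0.006,0,-0.375,0.1,0.064,0,0.006,0,-0.375,0.1,0.064,0,0.006,0,-0.375,0.1,0.064,0,0.006,0,-0.375,0.1,0.064,0,0.006,0,-0.375,0.14,0.064,0,0.006,0,-0.375,0.17,0.064,0,0.006,0,-0.375,0.17,0.064,0,0.006,0])

```text
clock: 2.55
tcp_pos: [0.527, 0.1066, 0.0982]
ee_rot: [-1.109, 1.364, -1.361]
force: [-0.8, -0.3, 0.2]
opening: 0.0296
```

```bash
python3 st.py
cat > snap.py <<'E'
import sys
from h import *
from station import manip
n,i=sys.argv[1:3]
c=manip.camera(n); np.savez(f"{n}{i}.npz",**c); cv2.imwrite(f"pics/{n}{i}.png",c["img"][:,:,::-1])
E
python3 snap.py wrist 1
```

```text
t 2.55 bay [-0.3438 -0.0907] z 0.09824185246887192 F [-0.8154 -0.2926  0.1901] open 0.029617303423048223 rem rot [ 0.0052 -0.0067  0.0035] [-0.0766  0.5918 -0.3286  2.1203  0.3907  0.4929 -0.9107]
```

View pics/wrist1.png

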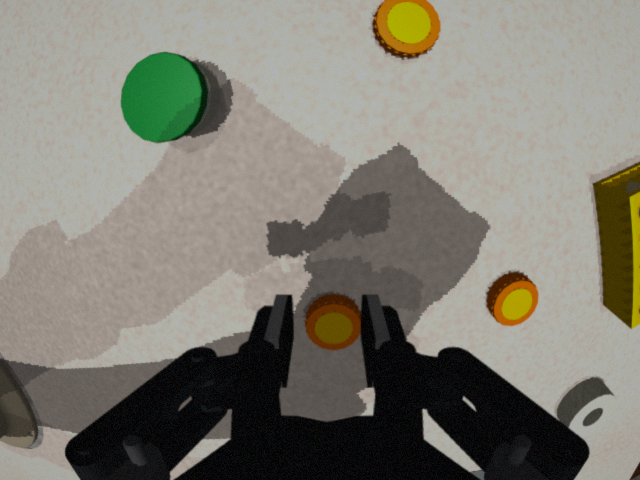

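```bash
cat >> h.py <<'E'
def unfish(c,uv,z):
    f=240/np.tan(np.radians(float(c["fov_y"]))/2); d=np.array([uv[0]-c["cx"],uv[1]-c["cy"]]);r=np.hypot(*d);a=r/f
    v=np.array([*(np.sin(a)*d/max(r,1e-9)),np.cos(a)]);R=c["R"];C=-R.T@c["t"];w=R.T@v
    return (C+w*(z-C[2])/w[2])[:2]
E
python3 - <<'E'
from h import *
c=load("wrist",1)
for n,p,z in [("A",(333,328),.016),("B",(517,304),.016),("C",(409,24),.016),("jar",(164,97),.046)]: 
    x=unfish(c,p,z); print(n,x,tobay(x))
E
```

```text
A [0.51743689 0.04523852] [-0.28177481 -0.08780776]
B [0.65737326 0.03076905] [-0.29573393  0.05218043]
C [0.60355463 0.23448252] [-0.48446825 -0.04149442]
jar [0.45960832 0.22051233] [-0.44184397 -0.17969311]
```

Emit:
arm_command(targets=[0,0.045,0.002,0,0,0,0,0.08,0.002,0,0,0,0,0.088,0.002,0,0,0,0,0.091,0.002,0,0,0,0,0.093,0.002,0,0,0,0,0.093,0.002,0,0,0])

```text
clock: 3.2
tcp_pos: [0.5317, 0.1081, 0.0098]
ee_rot: [-1.101, 1.36, -1.362]
force: [0.2, 0.1, -0.3]
opening: 0.0297
```

```bash
python3 st.py;python3 snap.py wrist 2;python3 snap.py side 2
python3 - <<'E'
import cv2,numpy as np
a=cv2.imread("pics/side2.png")[180:380,220:420]
b=cv2.imread("pics/wrist2.png")[150:480,150:500]
a=cv2.resize(a,(400,400)); b=cv2.resize(b,(400,400));cv2.imwrite("pics/c2.png",np.hstack([a,b]))
E
```

```text
t 3.2 bay [-0.3462 -0.0865] z 0.00975886189972619 F [ 0.2409  0.0712 -0.3401] open 0.02969493948284915 rem rot [-0.0019 -0.0065 -0.001 ] [-0.1676  0.735  -0.202   2.1571  0.4902  0.2901 -0.9996]
```

View pics/c2.png

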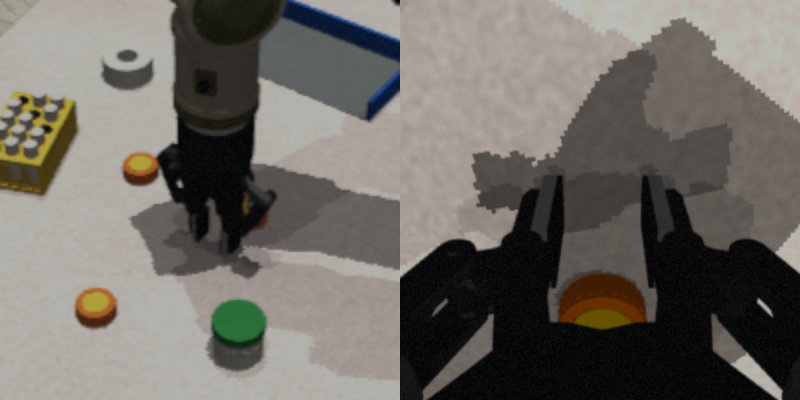

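Emit:
arm_command(targets=[0,0.004,0,0,0,0,0,0.006,0,0,0,0,0,0.006,0,0,0,0])

```text
clock: 3.6
tcp_pos: [0.5307, 0.1081, 0.0021]
ee_rot: [-1.104, 1.361, -1.361]
force: [0.2, 0.9, -0.3]
opening: 0.0298
```

```bash
python3 st.py
```

```text
t 3.6 bay [-0.346  -0.0875] z 0.002066982546423561 F [ 0.242   0.9071 -0.3483] open 0.02976058741635563 rem rot [ 0.0003 -0.006   0.0002] [-0.1755  0.748  -0.1911  2.1597  0.4958  0.2751 -1.0048]
```

Emit:
arm_command(targets=[0.012,0,0,0,-0.006,0,0.024,0,0,0,-0.006,0,0.034,0,0,0,-0.006,0,0.044,0,0,0,-0.006,0,0.056,0,0.001,0,-0.006,0,0.07,0,0.002,0,-0.006,0,0.085,0,0.004,0,-0.006,0,0.1,0,0.006,0,-0.006,0,0.115,0,0.008,0,-0.006,0,0.13,0,0.01,0,-0.006,0,0.145,0,0.012,0,-0.006,0,0.16,0,0.014,0,-0.006,0])

```text
clock: 4.8
tcp_pos: [0.5112, -0.0529, 0.0022]
ee_rot: [-1.106, 1.357, -1.357]
force: [0.3, -0.3, 0.6]
opening: 0.0301
```

```bash
python3 st.py;python3 snap.py side 3;python3 snap.py wrist 3;python3 - <<'E'
import cv2,numpy as np
a=cv2.imread("pics/side3.png")[130:330,220:420]
b=cv2.imread("pics/wrist3.png")[150:480,150:500]
a=cv2.resize(a,(400,400)); b=cv2.resize(b,(400,400));cv2.imwrite("pics/c3.png",np.hstack([a,b]))
E
```

```text
t 4.8 bay [-0.1844 -0.0742] z 0.0022490292042000384 F [ 0.3095 -0.3464  0.5671] open 0.030089119518188413 rem rot [-0.     -0.0005  0.0001] [ 0.1265  0.7366 -0.1951  2.2228  0.604   0.2316 -0.8132]
```

View pics/c3.png

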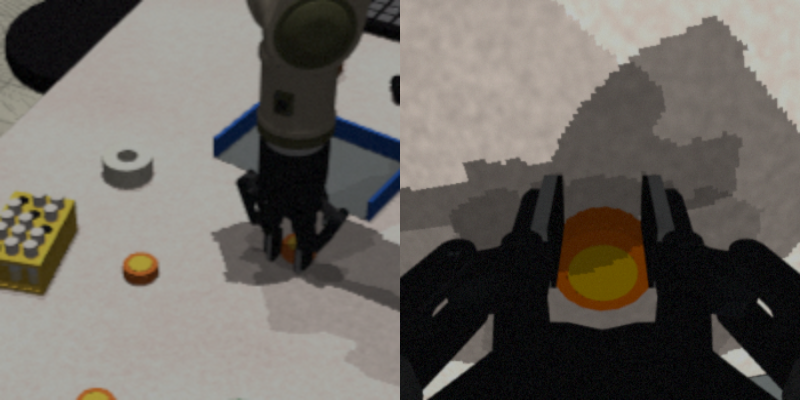

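Run:
```python
from h import *
print(tobay(unfish(load("wrist",3),(328,374),.016)))
```

```text
[-0.1566116 -0.0742838]
```

Emit:
arm_command(targets=[0.015,0,0.001,0,0,0,0.03,0,0.002,0,0,0,0.046,0,0.003,0,0,0,0.062,0,0.004,0,0,0,0.078,0,0.005,0,0,0,0.094,0,0.006,0,0,0,0.11,0,0.007,0,0,0,0.126,0,0.008,0,0,0,0.142,0,0.009,0,0,0,0.157,0,0.009,0,0,0,0.169,0,0.009,0,0,0,0.178,0,0.009,0,0,0])

```text
clock: 6.1
tcp_pos: [0.4843, -0.2281, 0.0022]
ee_rot: [-1.106, 1.357, -1.357]
force: [-0.5, 0.5, -0.4]
opening: 0.03
```

```bash
python3 st.py;python3 snap.py wrist 4
```

```text
t 6.1 bay [-0.0073 -0.0653] z 0.002249745477182284 F [-0.4934  0.4974 -0.3895] open 0.030028941715810838 rem rot [-0.0001 -0.0004 -0.0001] [ 0.5231  0.7521 -0.2769  2.1704  0.6773  0.3023 -0.5391]
```

View pics/wrist4.png

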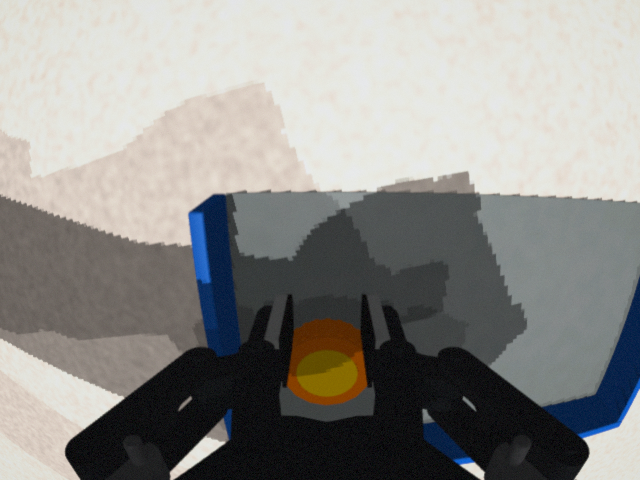

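Emit:
arm_command(targets=[-0.03,0,0,0,0,0,-0.06,-0.02,0,0,0,0,-0.09,-0.06,0.01,0,0,0,-0.13,-0.08,0.03,0,0,0,-0.17,-0.08,0.05,0,0,0,-0.21,-0.08,0.075,0,0,0,-0.25,-0.08,0.1,0,0,0,-0.295,-0.08,0.116,0,0,0,-0.34,-0.08,0.116,0,0,0,-0.355,-0.08,0.116,0,0,0,-0.355,-0.06,0.116,0,0,0,-0.355,-0.06,0.116,0,0,0])

```text
clock: 7.35
tcp_pos: [0.6676, 0.0977, 0.0602]
ee_rot: [-1.111, 1.357, -1.354]
force: [-0.8, -0.1, -0.3]
opening: 0.03
```

```bash
python3 st.py;python3 snap.py wrist 5; python3 snap.py scene 5
```

```text
t 7.35 bay [-0.3633  0.0488] z 0.06020716801069607 F [-0.8284 -0.1216 -0.3449] open 0.030005403586363222 rem rot [0.0034 0.002  0.0015] [ 0.0188  0.7714 -0.3951  1.8179  0.4602  0.6482 -0.8494]
```

View pics/wrist5.png

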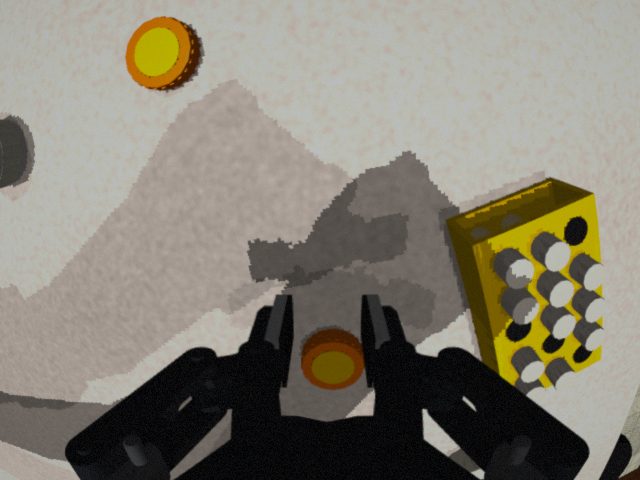

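View pics/scene5.png

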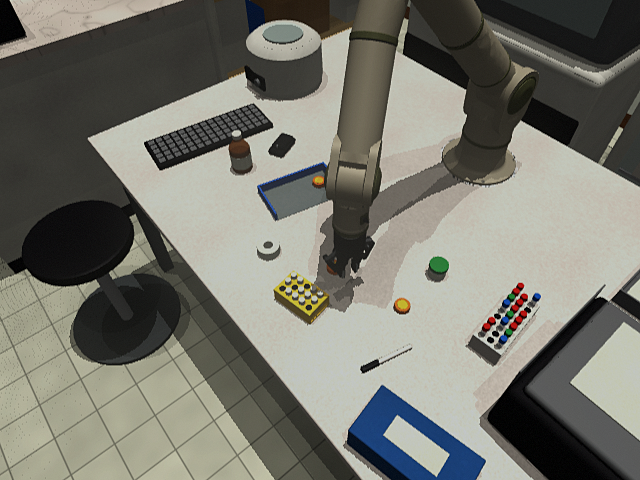

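Emit:
arm_command(targets=[0,0.03,0.002,0,0,0,0,0.05,0.002,0,0,0,0,0.056,0.002,0,0,0,0,0.06,0.002,0,0,0,0,0.06,0.002,0,0,0,0.012,0.06,0.002,0,0,0,0.024,0.06,0.002,0,0,0,0.036,0.06,0.002,0,0,0,0.046,0.06,0.002,0,0,0,0.058,0.06,0.002,0,0,0,0.072,0.06,0.003,0,0,0,0.087,0.06,0.003,0,0,0])

```text
clock: 8.65
tcp_pos: [0.6548, 0.01, 0.0023]
ee_rot: [-1.106, 1.357, -1.357]
force: [0.9, -0.3, 0.0]
opening: 0.0299
```

```bash
python3 st.py;python3 snap.py wrist 6
```

```text
t 8.65 bay [-0.2748  0.0538] z 0.0022960533256245474 F [ 0.9294 -0.2697  0.022 ] open 0.029898956836670366 rem rot [-0.0002 -0.     -0.0001] [ 0.1208  0.8304 -0.3491  1.8871  0.5358  0.5172 -0.7988]
```

View pics/wrist6.png

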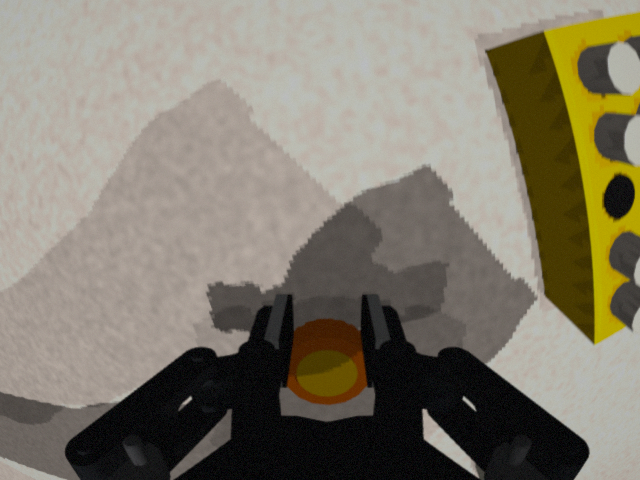

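Emit:
arm_command(targets=[0.015,0,0,0,0,0,0.03,0,0,0,0,0,0.046,0,0.001,0,0,0,0.062,0,0.002,0,0,0,0.078,0,0.003,0,0,0,0.094,0,0.004,0,0,0,0.11,0,0.005,0,0,0,0.126,0,0.006,0,0,0,0.142,0,0.007,0,0,0,0.158,0,0.008,0,0,0,0.174,0,0.008,0,0,0,0.19,0,0.008,0,0,0])

```text
clock: 9.9
tcp_pos: [0.6242, -0.1779, 0.0022]
ee_rot: [-1.107, 1.357, -1.357]
force: [-0.8, 0.6, 0.9]
opening: 0.0299
```

Emit:
arm_command(targets=[0.014,0,0,0,0,0,0.028,0,0,0,0,0,0.042,0,0,0,0,0,0.055,0,0,0,0,0,0.066,0,0,0,0,0,0.073,0,0,0,0,0,0.077,0,0,0,0,0,0.077,0,0,0,0,0])

```text
clock: 10.7
tcp_pos: [0.6089, -0.2525, 0.0022]
ee_rot: [-1.106, 1.357, -1.357]
force: [-0.0, 0.1, 0.0]
opening: 0.0301
```

```bash
python3 st.py;python3 snap.py wrist 7
```

```text
t 10.7 bay [-0.0085  0.0616] z 0.002221574464056044 F [-0.0419  0.1288  0.0144] open 0.030085104798062517 rem rot [ 0.0001 -0.0006  0.0001] [ 0.5592  0.8414 -0.3978  1.8744  0.591   0.545  -0.4378]
```

View pics/wrist7.png

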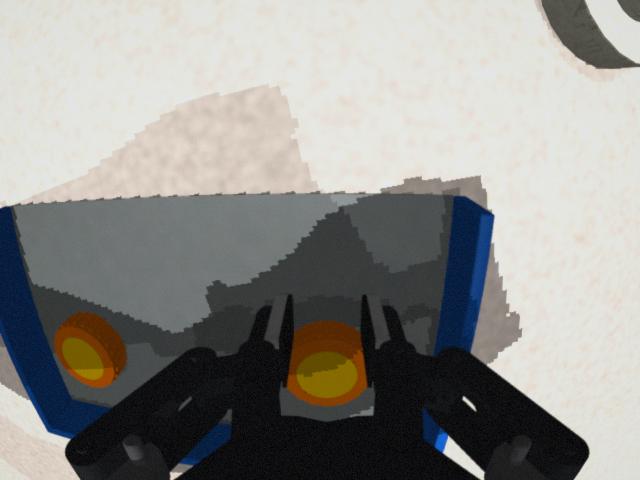

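Run:
```python
from h import *
S=load("scene")
for p,z in [((595,543),0),((613,515),.05),((666,588),0),((766,450),.05),((720,397),.09)]: 
    x=unproj(S,(p[0]/2.4+220,p[1]/2.4+120),z); print(x,tobay(x))
```

```text
[0.55836989 0.41510901] [-0.65232275 -0.1220702 ]
[0.54986329 0.41602479] [-0.65150964 -0.13058723]
[0.54278147 0.49099363] [-0.72352406 -0.15259638]
[0.37187823 0.46952701] [-0.66813692 -0.31569451]
[0.38560647 0.40858306] [-0.61119725 -0.28999424]
```

Emit:
arm_command(targets=[-0.03,0,0,0,0,0,-0.06,-0.02,0,0,0,0,-0.09,-0.06,0,0,0,0,-0.13,-0.08,-0.01,0,0,0,-0.175,-0.08,-0.02,0,0,0,-0.22,-0.08,-0.035,0,0,0,-0.265,-0.08,-0.05,0,0,0,-0.31,-0.08,-0.065,0,0,0,-0.355,-0.08,-0.08,0,0,0,-0.4,-0.08,-0.095,0,0,0,-0.445,-0.08,-0.104,0,0,0,-0.49,-0.08,-0.104,0,0,0])

```text
clock: 11.95
tcp_pos: [0.6038, 0.2522, 0.0825]
ee_rot: [-1.109, 1.355, -1.354]
force: [0.7, 0.6, 0.5]
opening: 0.0301
```

Emit:
arm_command(targets=[-0.03,0,0,0,0,0,-0.042,0,0,0,0,0,-0.042,0.02,0,0,0,0,-0.042,0.02,0,0,0,0])

```text
clock: 12.35
tcp_pos: [0.6125, 0.2892, 0.0602]
ee_rot: [-1.111, 1.357, -1.357]
force: [-0.6, -1.0, -0.2]
opening: 0.0298
```

```bash
python3 st.py;python3 snap.py wrist 8; python3 snap.py scene 8
```

```text
t 12.35 bay [-0.5399 -0.0437] z 0.060175283680684484 F [-0.6004 -0.9823 -0.2017] open 0.0298377798181021 rem rot [0.0027 0.0009 0.0029] [-0.2824  0.7725 -0.387   1.8116  0.4509  0.6498 -1.137 ]
```

View pics/wrist8.png

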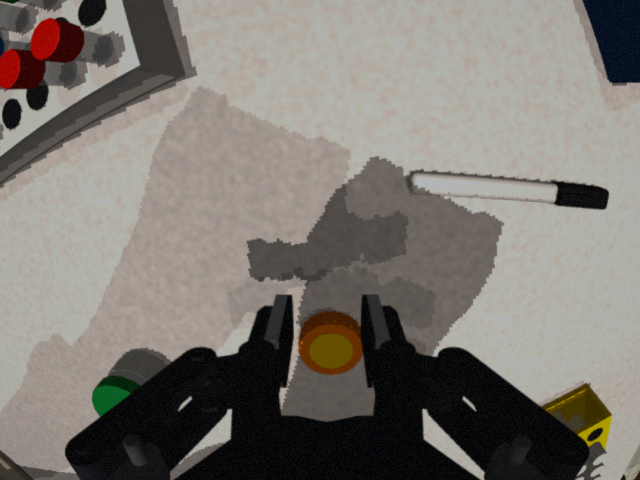

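View pics/scene8.png

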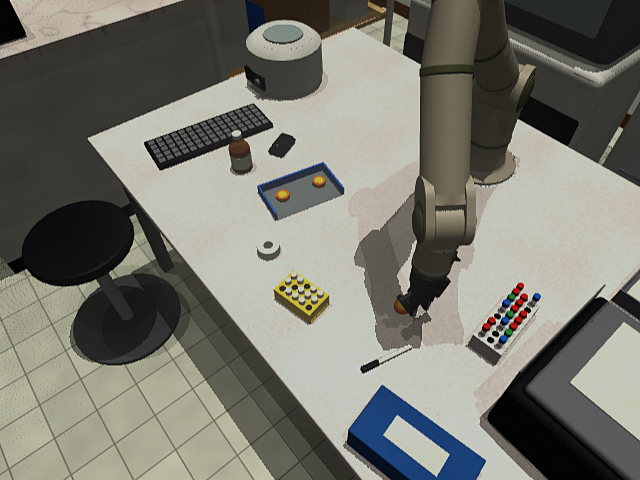

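Emit:
arm_command(targets=[0,0.03,0.001,0,0,0,0,0.05,0.001,0,0,0,0,0.056,0.001,0,0,0,0,0.06,0.001,0,0,0,0,0.06,0.001,0,0,0,0.012,0.06,0.001,0,0,0,0.024,0.06,0.001,0,0,0,0.034,0.06,0.001,0,0,0,0.046,0.06,0.001,0,0,0,0.06,0.06,0.002,0,0,0,0.075,0.06,0.003,0,0,0,0.09,0.06,0.004,0,0,0])

```text
clock: 13.65
tcp_pos: [0.5998, 0.1994, 0.0023]
ee_rot: [-1.107, 1.357, -1.357]
force: [-1.0, 0.2, 0.5]
opening: 0.0297
```

```bash
python3 st.py;python3 snap.py wrist 9
```

```text
t 13.65 bay [-0.4494 -0.0381] z 0.0022717160532009506 F [-1.041   0.2138  0.4654] open 0.029732339755762588 rem rot [-0.     -0.0004  0.0002] [-0.1989  0.8118 -0.3267  1.9427  0.5368  0.4731 -1.118 ]
```

View pics/wrist9.png

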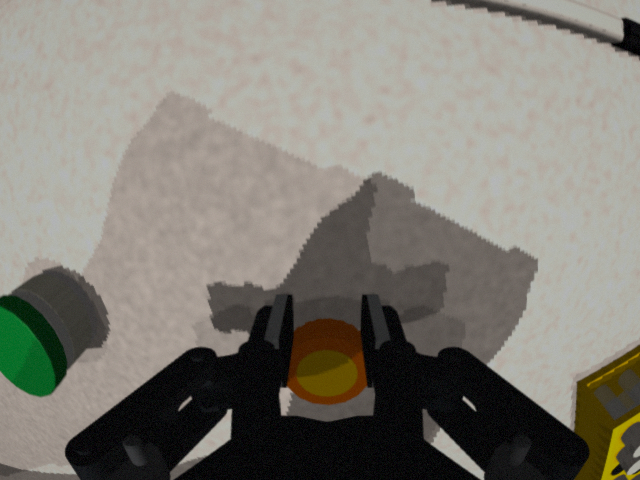

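Emit:
arm_command(targets=[0.015,0,0.001,0,0,0,0.03,0,0.003,0,0,0,0.046,0,0.005,0,0,0,0.062,0,0.007,0,0,0,0.078,0,0.009,0,0,0,0.094,0,0.011,0,0,0,0.11,0,0.013,0,0,0,0.126,0,0.015,0,0,0,0.142,0,0.017,0,0,0,0.158,0,0.019,0,0,0,0.174,0,0.021,0,0,0,0.19,0,0.023,0,0,0])

```text
clock: 14.9
tcp_pos: [0.5841, 0.0089, 0.0022]
ee_rot: [-1.107, 1.357, -1.357]
force: [-0.7, 0.3, -0.0]
opening: 0.03
```

Emit:
arm_command(targets=[0.016,0,0.002,0,0,0,0.032,0,0.004,0,0,0,0.048,0,0.006,0,0,0,0.064,0,0.008,0,0,0,0.08,0,0.01,0,0,0,0.096,0,0.012,0,0,0,0.112,0,0.014,0,0,0,0.128,0,0.015,0,0,0,0.142,0,0.015,0,0,0,0.154,0,0.015,0,0,0,0.162,0,0.015,0,0,0,0.165,0,0.015,0,0,0])

```text
clock: 16.1
tcp_pos: [0.5655, -0.1554, 0.0022]
ee_rot: [-1.106, 1.358, -1.358]
force: [0.9, 0.2, -0.4]
opening: 0.0299
```

```bash
python3 st.py;python3 snap.py wrist 10
```

```text
t 16.1 bay [-0.0949 -0.0004] z 0.0022349338916019326 F [ 0.9395  0.2091 -0.4464] open 0.029923748011412434 rem rot [ 0.0001 -0.0011  0.0002] [ 0.4124  0.7889 -0.3621  2.0486  0.6652  0.4198 -0.6737]
```

View pics/wrist10.png

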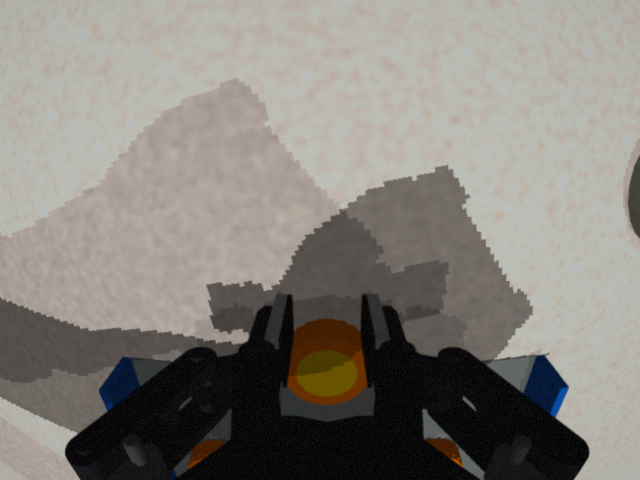

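Cap C is still cradled, midway between the other two. I'll push it another 65 mm, then back off and lift.

Emit:
arm_command(targets=[0.014,0,0,0,0,0,0.028,0,0,0,0,0,0.041,0,0,0,0,0,0.052,0,0,0,0,0,0.06,0,0,0,0,0,0.065,0,0,0,0,0,0.065,0,0,0,0,0])

```text
clock: 16.85
tcp_pos: [0.5524, -0.219, 0.0022]
ee_rot: [-1.106, 1.358, -1.358]
force: [0.5, -0.8, -0.1]
opening: 0.03
```

Emit:
arm_command(targets=[-0.02,0,0,0,0,0,-0.05,0,0,0,0,0,-0.08,-0.03,0,0,0,0,-0.1,-0.08,0,0,0,0,-0.12,-0.13,0,0,0,0,-0.15,-0.17,0,0,0,0,-0.18,-0.2,0,0,0,0,-0.2,-0.22,0,0,0,0,-0.2,-0.22,0,0,0,0,-0.2,-0.22,0,0,0,0])

```text
clock: 17.85
tcp_pos: [0.5927, -0.0217, 0.2223]
ee_rot: [-1.108, 1.355, -1.356]
force: [-0.2, -0.6, -0.4]
opening: 0.0298
```

```bash
python3 st.py;python3 snap.py side 11; python3 snap.py scene 11;python3 snap.py wrist 11
python3 - <<'E'
import cv2,numpy as np
a=cv2.imread("pics/scene11.png")[120:370,220:550]
cv2.imwrite("pics/scene11c.png",cv2.resize(a,None,fx=2.4,fy=2.4,interpolation=cv2.INTER_CUBIC))
E
```

```text
t 17.85 bay [-0.2313 -0.0006] z 0.22232693207818696 F [-0.2427 -0.636  -0.4095] open 0.029771077106254304 rem rot [-0.0004  0.0014  0.0005] [ 0.3573  0.5127 -0.6058  1.8923  0.3809  0.8527 -0.6443]
```

View pics/scene11c.png

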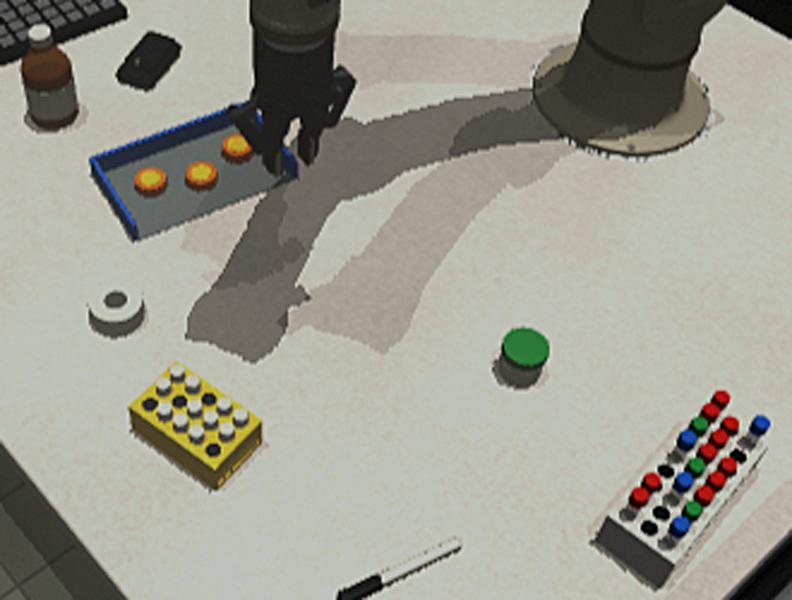

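View pics/side11.png

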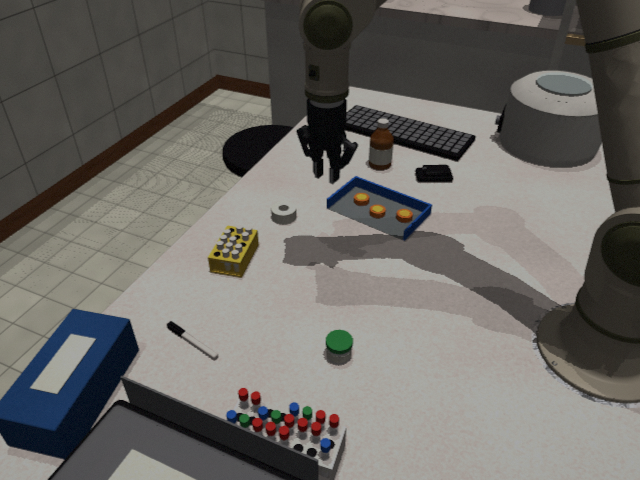

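View pics/wrist11.png

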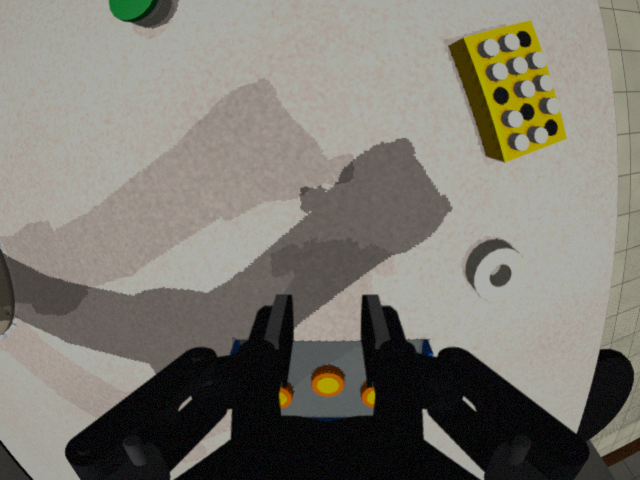

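Run:
```python
from h import *
from station import manip
S,D=load("scene",11),load("side",11)
for a,b in [((151,178),(361,199)),((201,172),(377,210)),((237,146),(404,214))]:
    print(tobay(unproj(S,(a[0]/2.4+220,a[1]/2.4+120),.016)),tobay(unproj(D,b,.016)))
a,b=cv2.imread("pics/scene0.png"),cv2.imread("pics/scene11.png")
c,d=cv2.imread("pics/side0.png"),cv2.imread("pics/side11.png")
for n,p in dict(jar=(415,245,460,290),roll=(250,230,285,262),block=(270,265,335,325),marker=(355,340,415,375),rack=(465,280,545,365),bottle=(225,125,255,175),mouse=(265,130,298,160)).items():
    x0,y0,x1,y1=p; print(n,cv2.absdiff(a[y0:y1,x0:x1],b[y0:y1,x0:x1]).mean())
s=manip.observe(); print(abs(s["qvel"]).max())
print(manip.job_done())
```

```text
[0.01450149 0.0601524 ] [0.00531219 0.05298213]
[-0.00608217 -0.00089452] [-0.01204062 -0.00624612]
[ 0.01462115 -0.06387898] [ 0.01294576 -0.0700388 ]
jar 8.294814814814815
roll 8.233035714285714
block 9.993247863247863
marker 9.032063492063491
rack 7.72828431372549
bottle 5.286666666666667
mouse 6.166329966329966
0.004723155123530939
the job is handed in; nothing more can be done
None
```

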